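Rack the oral airways in order of size

ROBOT

A 6-joint arm with a two-finger parallel gripper is mounted at the origin on a cart in front of the work surface, level with it; the furniture and walls round the work are solid. World frame = base frame: x ahead of the robot, y to its left, z up, the work surface at z = 0. Lengths are in m, angles in degrees, forces in N, time in s.
With the tool pointing down it reaches from about 0.4 to 0.825 m from the base axis. Payload 7 kg.
Tool frame: the origin (TCP) lies at the very end of the fingers, on their centre line; the grasp point (between the pads) lies 19 mm behind it; x points along the fingers, z is the direction in which the jaws open and shut, and the axes are right-handed (so a half turn about x gives the same grasp; the last joint's range is limited). The gripper opens to 88 mm and grips with 3 to 60 N. Pads are 19 mm wide; open, the fingers measure 130 mm over their backs; the gripper's body (78 mm by 193 mm) begins 47 mm behind the grasp point.
Start: joints at [-49.039, 20.546, 0.682, 0, -70.136, -16.507], TCP at [0.279, -0.614, 0.227] pointing down, gripper open.
Joint ranges: [-176.03, 176.03], [-82.01, 121.73], [-58.28, 71.71], [-173.87, 95.51], [-174.79, -0.11], [-173.66, 173.66]. Speed limits (degrees/s): [136.94, 136.94, 172.46, 180, 180, 180].

INTERFACE

Orientations are given as [roll, pitch, yaw] about the fixed x, y, z axes, in that order (R = Rz(yaw) Ry(pitch) Rx(roll)).
In Python, from plant import sensors, cams, workorder gives the robot as it stands. The module is installed in compiled form; this text tells all that it offers.
- The arm moves only by the shell command python3 -m handwheel 'ROWS' [OPENING] [FORCE]. ROWS is JSON, one flat list of numbers, 4 for each row, row after row: the shift along the tool's x, y, z in cm, then the turn about the tool's x in degrees. A call has exactly 10 rows; each row is the pose to reach, as a shift and turn from the pose commanded when the call began, along the tool's axes at that moment; what a row does not reach only later rows make up. A row lasts 1/8 s, in which the tool goes at most 62.5 mm and 10.7 degrees, less where a joint would pass 70% of its speed; a pose out of reach is approached as far as the arm can. A call with a gripper value outside its range is refused whole. OPENING is the finger opening in cm, from 0 to 8.76, set as the call begins (- or left out, the last holds). The fingers move at their own pace and stop on an object; FORCE is the grip in N (left out, the last holds). Time passes only in rows, so rows that repeat a pose let the fingers close, or fill a call up. It gives the time, the measured TCP pose, the force and the opening at its end, in the units of the state.
- sensors.get_state(): the state, without advancing time (a new reading comes with each control period).
- cams.capture(name): name is "scene" or "top"; returns a dict with "image" (420x560x3 uint8, red, green, blue), "fov_y" (degrees; the focal length in pixels is half the picture's height over the tangent of half this angle, whatever the lens; pixels are square), "cx", "cy" (the principal point, pixels), "D" ([k1, k2, p1, p2, k3] as OpenCV has them; the pictures are not rectified), "xyz" and "rotation" of the camera in the world. Camera axes: x right, y down, z forward; pixel columns grow to the right and rows downward; lengths in m; the calibration is good to about 2 mm. A picture is of the moment at which its call begins. There is no depth.
- workorder.close_job(): hands the job in, once; it reports no verdict.
The state is a dict: "time_s": time; "joints": joint angles; "qd": joint speeds; "joint_torque": joint torques, N m; "tcp_pos": TCP position; "eef_rot": TCP orientation; "contact_force": force on the tool from outside, world axes, zero at the start; "moment": the same for the moment, N m; "gripper_width": finger opening in m.
Only numpy, scipy, OpenCV 4.12 (cv2) and the standard library are available. Lean on these libraries where they do the work, as an engineer would, in place of code of your own. Each camera call takes 0.05 s, during which the arm holds its last target.

TASK

Put the four oral airways back on the notched rack in order of length, one to a notch: the shortest in the notch next to the white label with the short bar, the longest next to the red label with the long bar. Lay each one flat on the rack plate, pointing straight back, its neck down in the notch and its coloured flange close in front of the rail on the robot's side, and let go of it. Leave the oximeter, the strap roll and the carton where they stand.

Things in the scene. Friction and masses are not known exactly. Their poses are not given: they have to be found in the camera images.
- airway_white: Loose oral airway on its side, 73 mm long: white curved tube, white flange and sleeve (the smallest). Origin: underside of the flange's middle (flange 4 mm along x, 30 mm along y). +x runs from it along the straight tube, 38 mm long, which then bends to +y (tip at x 68, y 25 mm). z up. Tube 9.5 mm thick across y, 12 mm high; 20 g. Grip it across y, 34 mm from the flange.
- airway_green: Loose oral airway on its side, 83 mm long: white curved tube, green flange. Origin: underside of the flange's middle (flange 4 mm along x, 33 mm along y). +x runs from it along the straight tube, 41 mm long, which then bends to +y (tip at x 77, y 30 mm). z up. Tube 10.5 mm thick across y, 13.5 mm high; 20 g. Grip it across y, 34 mm from the flange.
- airway_orange: Loose oral airway on its side, 93 mm long: white curved tube, orange flange. Origin: underside of the flange's middle (flange 4 mm along x, 36 mm along y). +x runs from it along the straight tube, 45 mm long, which then bends to +y (tip at x 86, y 35 mm). z up. Tube 11.5 mm thick across y, 15 mm high; 20 g. Grip it across y, 34 mm from the flange.
- airway_red: Loose oral airway on its side, 103 mm long: white curved tube, red flange (the largest). Origin: underside of the flange's middle (flange 4 mm along x, 39 mm along y). +x runs from it along the straight tube, 48 mm long, which then bends to +y (tip at x 95, y 40 mm). z up. Tube 12.5 mm thick across y, 16.5 mm high; 20 g. Grip it across y, 34 mm from the flange.
- label_small: Fixed label plate at the small-size end of the row of notches: white, one short black bar, 44 (x) x 34 (y) x 6 mm. Which end of the row it is on changes. Origin: on the rack plate's top under its middle, in line with the notches, 62 mm from the middle of the nearest. x points to the rack's back (away from the robot), y along the row, z up.
- label_large: Label plate at the opposite, large-size end of the row: red with one long white bar; same size, origin and axes.
- notch_a: One of four alike fixed notch blocks, 80 mm apart in a row (the letters tell no order): the rail along the front of a steel rack plate whose top is 14 mm above the worktop. Origin: on the plate, notch middle. x to the rack's back (away from the robot), y along the row. Rail 6 mm thick, 16 high; notch 24 wide at the plate, 45 at the top. Plate ends 28 mm before, 92 behind.
- notch_b: One of four alike fixed notch blocks, 80 mm apart in a row (the letters tell no order): the rail along the front of a steel rack plate whose top is 14 mm above the worktop. Origin: on the plate, notch middle. x to the rack's back (away from the robot), y along the row. Rail 6 mm thick, 16 high; notch 24 wide at the plate, 45 at the top. Plate ends 28 mm before, 92 behind.
- notch_c: One of four alike fixed notch blocks, 80 mm apart in a row (the letters tell no order): the rail along the front of a steel rack plate whose top is 14 mm above the worktop. Origin: on the plate, notch middle. x to the rack's back (away from the robot), y along the row. Rail 6 mm thick, 16 high; notch 24 wide at the plate, 45 at the top. Plate ends 28 mm before, 92 behind.
- notch_d: One of four alike fixed notch blocks, 80 mm apart in a row (the letters tell no order): the rail along the front of a steel rack plate whose top is 14 mm above the worktop. Origin: on the plate, notch middle. x to the rack's back (away from the robot), y along the row. Rail 6 mm thick, 16 high; notch 24 wide at the plate, 45 at the top. Plate ends 28 mm before, 92 behind.
- oximeter: Bystander: blue and white fingertip pulse oximeter, 34 x 60 x 34 mm, loose. Origin under its middle.
- strap_roll: Bystander: blue rolled tourniquet strap, 36 mm across, 25 mm high, standing loose. Origin under its middle.
- carton: Bystander: white and red medicine carton, 48 x 90 x 58 mm, loose. Origin under its middle.

How it is judged (in metres and radians):
At the end, for the whole second after the job is handed in: From the white label on, the white, green, orange, red airways lie in notches 1 to 4: flange within 16 mm sideways of the notch middle, 3.5-22 mm before the rail's centre line, on the plate (5 mm), flat (0.15 rad), square (0.35 rad), at rest, released; bystanders within 20 mm of their starts ((y of airway_white in the frame of label_small between 0.046 and 0.078 m or y of airway_white in the frame of label_small between -0.078 and -0.046 m) and x of airway_white in the frame of label_small between -0.022 and -0.0035 m and z of airway_white in the frame of label_small between -0.004 and 0.005 m and angle between each of airway_white, airway_green, airway_orange, airway_red's own z axis and vertical below 0.15 rad and angle between the x axis of each of airway_white, airway_green, airway_orange, airway_red and the x axis of label_small, either way round below 0.35 rad and linear speed of each of airway_white, airway_green, airway_orange, airway_red below 0.01 m/s and angular speed of each of airway_white, airway_green, airway_orange, airway_red below 0.1 rad/s and contact force between each of airway_white, airway_green, airway_orange, airway_red and the fingers below 0.05 N and (y of airway_green in the frame of label_small between 0.126 and 0.158 m or y of airway_green in the frame of label_small between -0.158 and -0.126 m) and x of airway_green in the frame of label_small between -0.022 and -0.0035 m and z of airway_green in the frame of label_small between -0.004 and 0.005 m and (y of airway_orange in the frame of label_small between 0.206 and 0.238 m or y of airway_orange in the frame of label_small between -0.238 and -0.206 m) and x of airway_orange in the frame of label_small between -0.022 and -0.0035 m and z of airway_orange in the frame of label_small between -0.004 and 0.005 m and (y of airway_red in the frame of label_small between 0.286 and 0.318 m or y of airway_red in the frame of label_small between -0.318 and -0.286 m) and x of airway_red in the frame of label_small between -0.022 and -0.0035 m and z of airway_red in the frame of label_small between -0.004 and 0.005 m and distance of each of oximeter, strap_roll, carton from where it was at the start of the episode below 0.02 m); the robot touches nothing.
It also fails if it takes over 112 s, if anything falls off the work surface, if the arm or the gripper's body presses on something with over 40 N, if the wrist force passes 120 N, or if a joint passes its speed limit or range.

## Working session

There is one attempt and no reset: what is moved stays moved. The work goes in short steps, Python scripts to look and compute and a shell command to move; the robot and the scene stay as the last step left them, time stands still between calls to the robot, and variables do not carry over. Pictures are saved under pics/ and viewed, and the job is handed in when it is done.

```bash
mkdir -p pics; ls; python3 - <<'E'
from plant import sensors, cams
import cv2,json
s=sensors.get_state();print(s)
for n in ("scene","top"):
    c=cams.capture(n);im=c.pop("image");print(n,c)
    cv2.imwrite(f"pics/{n}0.png",im[:,:,::-1])
E
```

```text
pics
{'time_s': 0.0, 'joints': array([-4.90422720e+01,  2.05916331e+01,  6.34504561e-01, -1.94237248e-02,
       -7.01333081e+01, -1.65074803e+01]), 'qd': array([ 0.00506941,  0.00543772, -0.07324081,  0.00567022,  0.01044633,
       -0.07612063]), 'joint_torque': array([ 5.87777195e-04, -5.82728219e+01,  2.93044764e+01,  6.99717119e+00,
        6.77403106e-03, -1.44848550e-04]), 'tcp_pos': array([ 0.27917569, -0.61405011,  0.22562817]), 'eef_rot': array([  5.09416272,  89.90773789, 119.53779523]), 'contact_force': array([-0.74369326, -0.24484384,  0.24738393]), 'moment': array([-0.01988768,  0.00952927,  0.00091475]), 'gripper_width': 0.08754713212971259}
scene {'fov_y': 46.5750360177739, 'cx': 290.5594424462153, 'cy': 203.55109252985747, 'D': array([-0.02952844,  0.        ,  0.        ,  0.        ,  0.        ]), 'xyz': array([-0.3862742 ,  0.63387051,  1.23293298]), 'rotation': array([-137.03350467,    0.5413617 , -125.03971448])}
top {'fov_y': 49.44674259880387, 'cx': 279.3540375427195, 'cy': 215.14460520762339, 'D': array([0.04054451, 0.        , 0.        , 0.        , 0.        ]), 'xyz': array([ 0.29388003, -0.00303611,  1.361652  ]), 'rotation': array([-170.88153994,    0.70336976,  -90.98722301])}
```

View pics/top0.png

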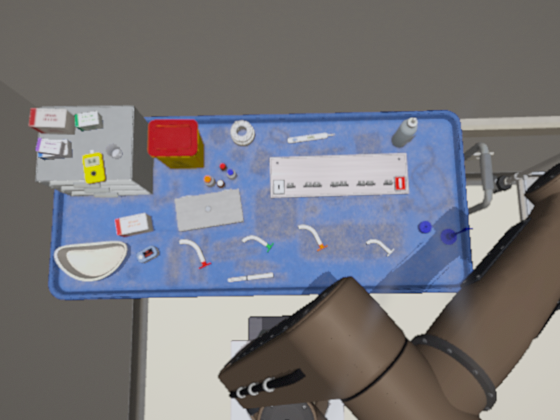

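View pics/scene0.png

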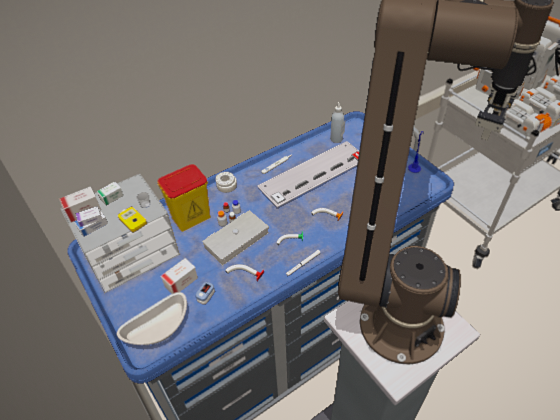

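The top view shows everything: the white label is at about (279,187) and the red label at (400,183), on the right. The airways are red (195,252), green (258,242), orange (313,237) and white (380,246). I'll zoom in on these.

```bash
cat > h.py <<'E'
import numpy as np, cv2
from scipy.spatial.transform import Rotation as R
from plant import sensors, cams
def cap(n):
    c=cams.capture(n); f=210/np.tan(np.radians(c["fov_y"]/2))
    c["K"]=np.array([[f,0,c["cx"]],[0,f,c["cy"]],[0,0,1]]); c["R"]=R.from_euler('xyz',c["rotation"],degrees=True).as_matrix(); return c
def plane(c,px,z):
    p=cv2.undistortPoints(np.array(px,float).reshape(-1,1,2),c["K"],c["D"]).reshape(-1,2)
    d=np.c_[p,np.ones(len(p))]@c["R"].T
    return c["xyz"]+d*((z-c["xyz"][2])/d[:,2])[:,None]
def proj(c,P):
    r=c["R"].T; t=-r@c["xyz"]
    return cv2.projectPoints(np.array(P,float).reshape(-1,1,3),cv2.Rodrigues(r)[0],t,c["K"],c["D"])[0].reshape(-1,2)
def crop(c,x0,x1,y0,y1,k,fn):
    im=c["image"][y0:y1,x0:x1,::-1]
    cv2.imwrite(fn,cv2.resize(im,None,fx=k,fy=k,interpolation=cv2.INTER_CUBIC))
E
python3 - <<'E'
from h import *
c=cap("top")
crop(c,265,415,145,205,5,"pics/rack.png")
crop(c,170,330,215,290,5,"pics/aw1.png")
crop(c,290,410,215,290,6,"pics/aw2.png")
s=cap("scene")
crop(s,215,365,190,290,5,"pics/s1.png")
crop(s,250,370,130,215,6,"pics/s2.png")
E
```

```text
(no output)
```

View pics/rack.png

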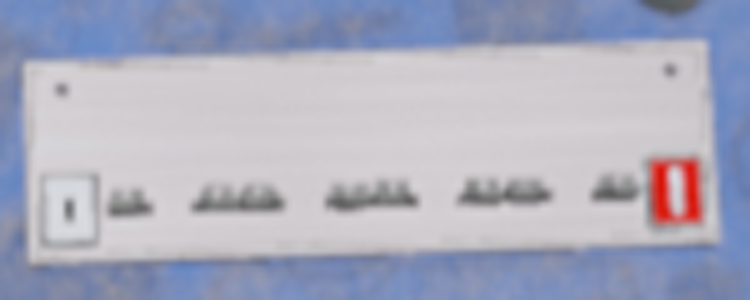

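View pics/aw1.png

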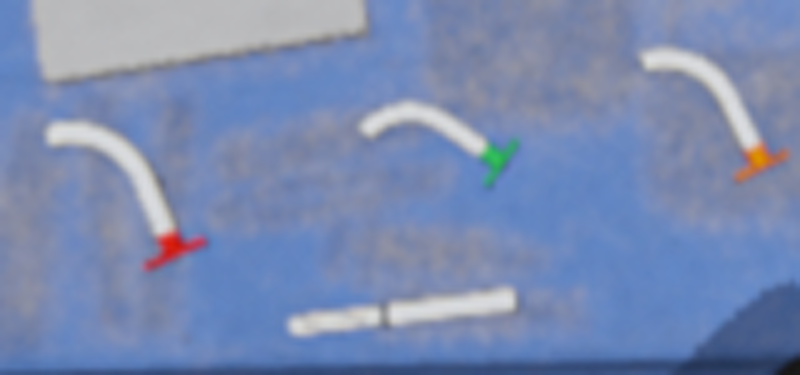

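View pics/aw2.png

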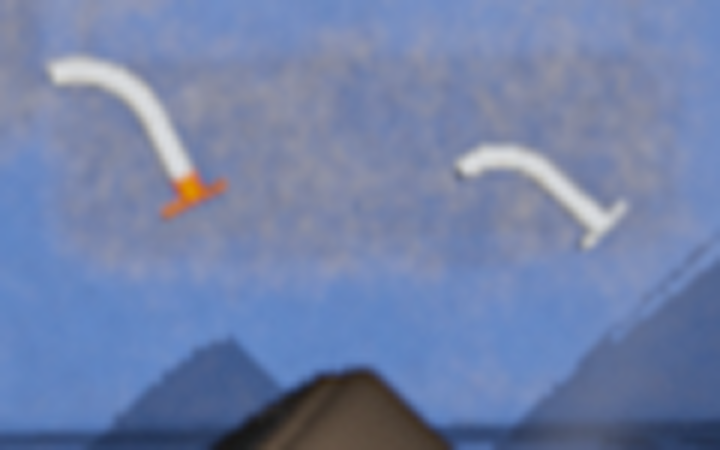

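View pics/s2.png

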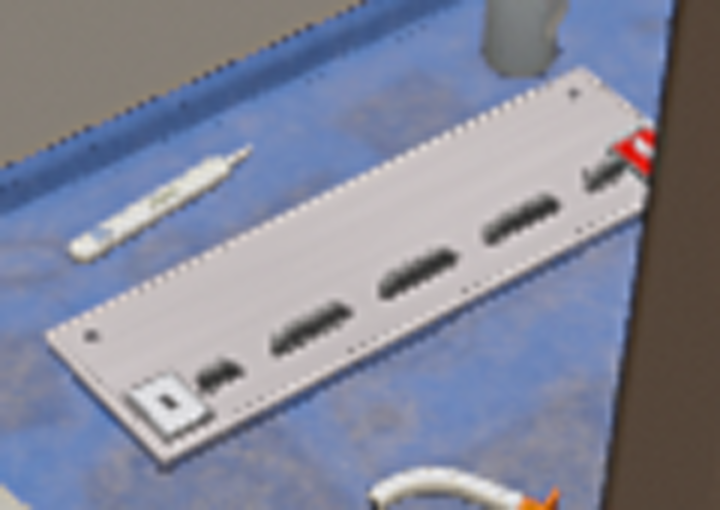

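```bash
cat > meas.py <<'E'
from h import *
c=cap("top"); im=c["image"].astype(int)
hsv=cv2.cvtColor(c["image"],cv2.COLOR_RGB2HSV).astype(int)
def px(crop,u): x0,y0,k=crop; return (x0+(u[0]+.5)/k-.5, y0+(u[1]+.5)/k-.5)
A1=(170,215,5);A2=(290,215,6)
ends={"red":(A1,(147,267),(206,241),.0165,48),"green":(A1,(489,185),(517,142),.0135,41),"orange":(A2,(164,216),(226,184),.015,45),"white":(A2,(586,246),(625,203),.012,38)}
notblue=(hsv[...,1]<75)&(hsv[...,2]>165)
for n,(cr,a,b,h,L) in ends.items():
    e=plane(c,[px(cr,a),px(cr,b)],h)[:,:2]; m=e.mean(0); d=e[1]-e[0]
    yv=-d/np.linalg.norm(d)  # y axis: toward left (+y)
    xv=np.array([yv[1],-yv[0]])
    v,u=np.nonzero(notblue[200:290,160:420]);P=plane(c,np.c_[u+160,v+200],h)[:,:2]
    for i in range(4):
        q=P-m; lx=q@xv; ly=q@yv
        s=(lx>.011)&(lx<L/1000-.004)&(abs(ly)<.013)
        k=np.polyfit(lx[s],ly[s],1)
        # keep flange mid in x, shift sideways onto the line
        m2=m+ (k[1])*yv*0.7; ang=np.arctan(k[0]); 
        xv=np.array([xv[0]*np.cos(ang)-xv[1]*np.sin(ang),xv[0]*np.sin(ang)+xv[1]*np.cos(ang)]); yv=np.array([-xv[1],xv[0]]); m=m2
    yaw=np.degrees(np.arctan2(xv[1],xv[0])); 
    q=P-m; s=np.hypot(*q.T)<.12; lx=q@xv; ly=q@yv
    s&=(ly<.06)&(ly>-.03)&(lx>-.01)&(lx<.13)
    print(n,"width",round(np.linalg.norm(d)*1e3,1),"flange",m.round(4),"yaw",yaw.round(1),"n",s.sum(),"maxx",(lx[s].max()*1e3).round(1),"maxy",(ly[s].max()*1e3).round(1),"grip",(m+.034*xv).round(4))
# rack
def cen(mask,z):
    n,l,st,ce=cv2.connectedComponentsWithStats(mask.astype(np.uint8)); i=1+st[1:,4].argmax(); return ce[i],st[i]
sub=np.zeros(im.shape[:2],bool); sub[170:200,390:410]=1
r=sub&(im[...,0]>150)&(im[...,1]<90); 
cnt=max(cv2.findContours(r.astype(np.uint8),0,2)[0],key=cv2.contourArea); rr=cv2.minAreaRect(cnt); print("redlabel",rr)
RK=(265,145,5)
rl=px(RK,(676,192)); wl=px(RK,(70,209))
print(rr[0],rl,wl)
Lr,Lw=plane(c,[rr[0],wl],.020)[:,:2]; print("labels",Lr,Lw,"dist",np.linalg.norm(Lr-Lw))
cor=plane(c,[px(RK,u) for u in [(24,62),(708,42),(719,243),(30,264)]],.014)[:,:2];print("plate corners",cor.round(4), "front len",np.linalg.norm(cor[2]-cor[3]),"depth",np.linalg.norm(cor[0]-cor[3]),np.linalg.norm(cor[1]-cor[2]))
E
python3 meas.py
```

```text
red width 37.4 flange [0.3638 0.2328] yaw 31.1 n 542 maxx 119.2 maxy 59.6 grip [0.3929 0.2503]
green width 30.3 flange [0.4103 0.0427] yaw 37.3 n 274 maxx 91.9 maxy 59.8 grip [0.4374 0.0633]
orange width 34.5 flange [ 0.4099 -0.1146] yaw 21.3 n 594 maxx 119.9 maxy 59.2 grip [ 0.4416 -0.1023]
white width 28.9 flange [ 0.3943 -0.315 ] yaw 45.5 n 493 maxx 118.8 maxy 59.9 grip [ 0.4182 -0.2907]
redlabel ((403.0, 182.5), (11.0, 2.0), 90.0)
(403.0, 182.5) (399.8, 183.0) (278.6, 186.4)
labels [ 0.60136714 -0.36218744] [0.59713636 0.01048157] dist 0.3726930289503233
plate corners [[ 0.6909  0.0371]
 [ 0.6942 -0.3787]
 [ 0.5696 -0.3779]
 [ 0.5651  0.0352]] front len 0.4131263715917803 depth 0.12579312784380597 0.12458629080961077
```

```bash
cat > ov.py <<'E'
from h import *
c=cap("top");s=cap("scene")
E=[("red",.3638,.2328,31.1,.0165,48,95,40,39),("green",.4103,.0427,37.3,.0135,41,77,30,33),("orange",.4099,-.1146,21.3,.015,45,86,35,36),("white",.3943,-.3150,45.5,.012,38,68,25,30)]
def big(c,x0,x1,y0,y1,k):
    return np.ascontiguousarray(cv2.resize(c["image"][y0:y1,x0:x1,::-1],None,fx=k,fy=k,interpolation=cv2.INTER_CUBIC))
def draw(c,box,k,fn):
    im=big(c,*box,k); T=lambda P:np.round((proj(c,P)-[box[0],box[2]]+.5)*k-.5).astype(int)
    for n,x,y,a,h,L,tx,ty,w in E:
        r=np.radians(a); M=np.array([[np.cos(r),-np.sin(r)],[np.sin(r),np.cos(r)]])
        def W(p): return np.r_[np.array([x,y])+M@np.array(p)/1000,h]
        p=T([W((0,w/2)),W((0,-w/2)),W((0,0)),W((L,0)),W((tx,ty)),W((34,0))])
        cv2.line(im,tuple(p[0]),tuple(p[1]),(0,0,0),1);cv2.line(im,tuple(p[2]),tuple(p[3]),(0,0,0),1);cv2.circle(im,tuple(p[4]),3,(255,0,255),-1);cv2.circle(im,tuple(p[5]),3,(0,0,0),1)
    cv2.imwrite(fn,im)
draw(c,(170,410,215,280),3.3,"pics/ov_t.png"); draw(s,(215,365,190,290),5,"pics/ov_s.png")
RK=(265,145,5)
P=lambda u:(RK[0]+(u[0]+.5)/5-.5,RK[1]+(u[1]+.5)/5-.5)
L=plane(c,[P((676,192)),P((70,209))],.02)[:,:2];print(L,np.linalg.norm(L[0]-L[1]))
hsv=cv2.cvtColor(c["image"],cv2.COLOR_RGB2HSV)
for y in range(173,195):print(y,[tuple(map(int,c["image"][y,x]))for x in (399,401)]) if 0 else None
E
python3 ov.py
```

```text
[[ 0.60004118 -0.35260504]
 [ 0.59713636  0.01048157]] 0.36309823214311815
```

View pics/ov_t.png

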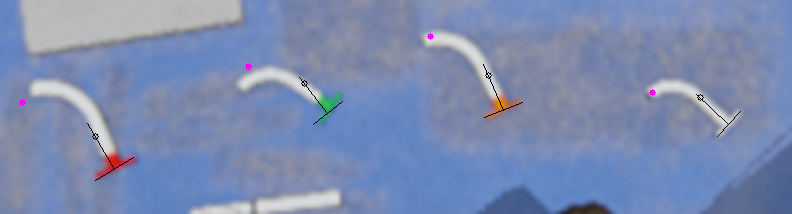

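View pics/ov_s.png

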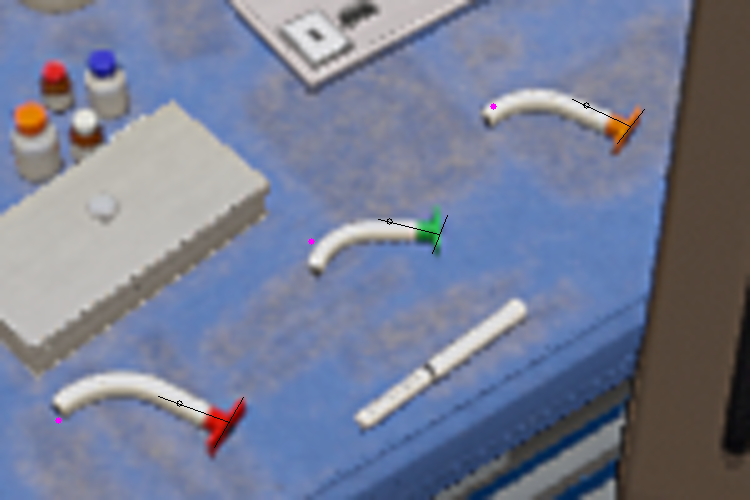

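```bash
cat > m2.py <<'E'
from h import *
c=cap("top")
A1=(170,215,5);A2=(290,215,6)
def px(cr,u): return (cr[0]+(u[0]+.5)/cr[2]-.5, cr[1]+(u[1]+.5)/cr[2]-.5)
D={"red":(A1,(147,267),(206,241),(48,134),.0165,95,40),"green":(A1,(489,185),(517,142),(364,131),.0135,77,30),"orange":(A2,(164,216),(226,184),(53,72),.015,86,35),"white":(A2,(586,246),(625,203),(460,168),.012,68,25)}
for n,(cr,a,b,t,h,tx,ty) in D.items():
    P=plane(c,[px(cr,q) for q in (a,b,t)],h)[:,:2]; m=(P[0]+P[1])/2; d=P[0]-P[1]
    yawf=np.degrees(np.arctan2(-d[0],d[1])); v=P[2]-m
    yawt=np.degrees(np.arctan2(v[1],v[0])-np.arctan2(ty,tx))
    yw=yawt; g=m+.034*np.array([np.cos(np.radians(yw)),np.sin(np.radians(yw))])
    print(n,m.round(4),"yaw flange %.1f tip %.1f"%(yawf,yawt),"tipdist %.1f exp %.1f"%(np.linalg.norm(v)*1e3,np.hypot(tx,ty)),g.round(4))
E
python3 m2.py
```

```text
red [0.3648 0.2309] yaw flange 22.8 tip 23.9 tipdist 105.4 exp 103.1 [0.3959 0.2447]
green [0.4147 0.0385] yaw flange 56.1 tip 54.5 tipdist 84.9 exp 82.6 [0.4344 0.0662]
orange [ 0.4099 -0.1147] yaw flange 26.2 tip 24.4 tipdist 94.1 exp 92.8 [ 0.4409 -0.1006]
white [ 0.3947 -0.3153] yaw flange 45.8 tip 47.2 tipdist 75.4 exp 72.4 [ 0.4178 -0.2904]
```

```bash
cat > go.py <<'E'
import sys
from h import *
x,y,z,yaw=map(float,sys.argv[1:5])
s=sensors.get_state(); Rm=R.from_euler('xyz',s["eef_rot"],degrees=True).as_matrix()
d=Rm.T@(np.array([x,y,z])-s["tcp_pos"])*100
j=Rm[:,2]; ja=np.degrees(np.arctan2(j[1],j[0])); t=-((yaw+90-ja+90)%180-90)
print("t",round(s["time_s"],2),"tcp",s["tcp_pos"].round(4),"jaw",ja.round(1),"j6",s["joints"][5].round(1),"w",round(s["gripper_width"],4),"F",s["contact_force"].round(1),"tilt",Rm[:,0].round(3))
print("shift cm",d.round(2),"turn",round(t,1))
E
python3 go.py .4178 -.2904 .10 46.5
```

```text
t 0.4 tcp [ 0.2793 -0.6144  0.2264] jaw 114.5 j6 -16.5 w 0.0878 F [-0.3  0.9  0.1] tilt [-0.  0. -1.]
shift cm [ 12.65 -26.02  23.76] turn -22.0
```

```bash
python3 -m handwheel '[1,-2,2,-2, 3,-6,5.5,-6, 5,-10.5,9.5,-11, 7,-15,13.5,-16, 9,-19.5,17.8,-20, 11,-23.5,21.5,-22, 12,-25.5,23.3,-22, 12.65,-26,23.75,-22, 12.65,-26,23.75,-22, 12.65,-26,23.75,-22]' 4.5 12; python3 go.py .4178 -.2904 .002 46.5
```

```text
time_s: 1.65
tcp_pos: [0.4177, -0.2915, 0.1004]
eef_rot: [-167.3, 90.0, -30.9]
contact_force: [-0.1, -0.7, 0.2]
gripper_width: 0.0451
t 1.65 tcp [ 0.4177 -0.2915  0.1004] jaw 136.4 j6 -30.8 w 0.0451 F [-0.1 -0.7  0.2] tilt [ 0. -0. -1.]
shift cm [ 9.84 -0.08  0.07] turn -0.1
```

Next I'll descend most of the way and check before closing.

```bash
python3 -m handwheel '[2,-0.05,0.05,0, 4.5,-0.08,0.07,0, 6.5,-0.08,0.07,0, 8,-0.08,0.07,0, 8.8,-0.08,0.07,0, 9.2,-0.08,0.07,0, 9.45,-0.08,0.07,0, 9.6,-0.08,0.07,0, 9.6,-0.08,0.07,0, 9.6,-0.08,0.07,0]'; python3 go.py .4178 -.2904 .002 46.5; python3 - <<'E'
from h import *
c=cap("top"); crop(c,310,430,190,280,6,"pics/w1.png")
c=cap("scene"); crop(c,310,450,120,225,5,"pics/w1s.png")
E
```

```text
time_s: 2.9
tcp_pos: [0.418, -0.2896, 0.0043]
eef_rot: [-152.8, 90.0, -16.3]
contact_force: [0.1, -0.4, -0.2]
gripper_width: 0.0453
t 2.9 tcp [ 0.418  -0.2896  0.0043] jaw 136.5 j6 -31.0 w 0.0453 F [ 0.1 -0.4 -0.2] tilt [ 0. -0. -1.]
shift cm [ 0.23  0.07 -0.04] turn -0.0
```

View pics/w1.png

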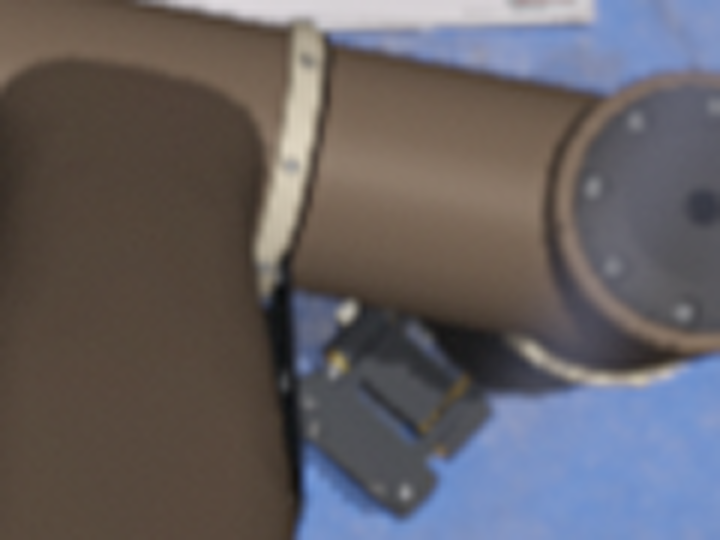

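View pics/w1s.png

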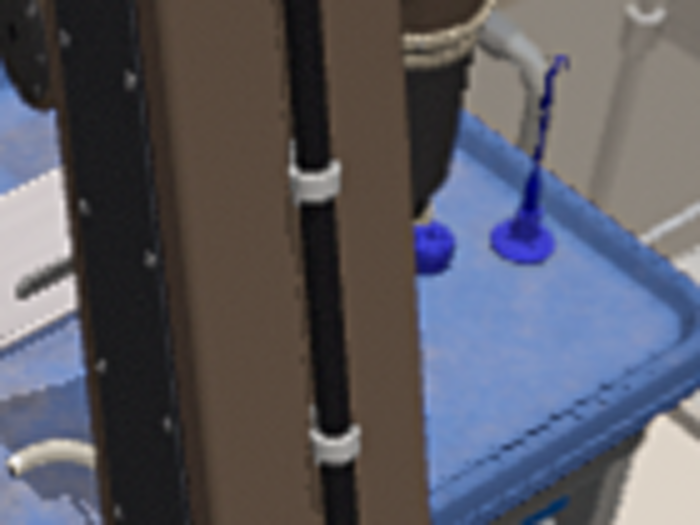

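The arm hides the grasp in both views, but there is no contact force. I'll lower 2 mm more and close.

```bash
python3 -m handwheel '[0.2,0.05,-0.03,0, 0.2,0.05,-0.03,0, 0.2,0.05,-0.03,0, 0.2,0.05,-0.03,0, 0.2,0.05,-0.03,0, 0.2,0.05,-0.03,0, 0.2,0.05,-0.03,0, 0.2,0.05,-0.03,0, 0.2,0.05,-0.03,0, 0.2,0.05,-0.03,0]' 0 12; python3 go.py .4178 -.2904 .12 46.5
```

```text
time_s: 4.25
tcp_pos: [0.4177, -0.2901, 0.0021]
eef_rot: [-158.0, 90.0, -21.5]
contact_force: [0.0, 0.3, 0.3]
gripper_width: 0.0094
t 4.25 tcp [ 0.4177 -0.2901  0.0021] jaw 136.5 j6 -30.9 w 0.0094 F [0.  0.3 0.3] tilt [ 0. -0. -1.]
shift cm [-1.179e+01  1.000e-02 -3.000e-02] turn -0.0
```

Gripped at 9.4 mm, the tube's thickness. Now I'll lift it.

```bash
python3 -m handwheel '[-1,0,0,0, -3,0,0,0, -5.5,0,0,0, -7.5,0,0,0, -8.5,0,0,0, -9,0,0,0, -9,0,0,0, -9,0,0,0, -9,0,0,0, -9,0,0,0]'; python3 go.py .6196 -.0513 .09 0.5
```

```text
time_s: 5.5
tcp_pos: [0.4175, -0.2901, 0.0917]
eef_rot: [29.2, 90.0, 165.7]
contact_force: [-0.4, -0.2, 0.8]
gripper_width: 0.0094
t 5.5 tcp [ 0.4175 -0.2901  0.0917] jaw 136.5 j6 -30.9 w 0.0094 F [-0.4 -0.2  0.8] tilt [-0.001  0.    -1.   ]
shift cm [  0.16 -31.23   1.8 ] turn 46.0
```

```bash
python3 -m handwheel '[0,-2,0.1,4, 0,-6,0.3,10, 0,-10.5,0.6,17, 0,-15,0.9,24, 0.1,-19.5,1.1,30, 0.1,-24,1.4,36, 0.1,-28,1.6,42, 0.15,-30.3,1.75,45, 0.16,-31.2,1.8,46, 0.16,-31.2,1.8,46]'; python3 go.py .6196 -.0513 .016 0.5;python3 - <<'E'
from h import *
c=cap("top"); crop(c,220,370,135,235,5,"pics/w2.png")
c=cap("scene"); crop(c,220,360,110,215,5,"pics/w2s.png")
E
```

```text
time_s: 6.75
tcp_pos: [0.6194, -0.0515, 0.0901]
eef_rot: [98.4, 90.0, -171.1]
contact_force: [0.5, -0.6, 0.0]
gripper_width: 0.0095
t 6.75 tcp [ 0.6194 -0.0515  0.0901] jaw 90.5 j6 -102.7 w 0.0095 F [ 0.5 -0.6  0. ] tilt [-0.001 -0.    -1.   ]
shift cm [ 7.41 -0.03  0.02] turn 0.0
```

View pics/w2s.png

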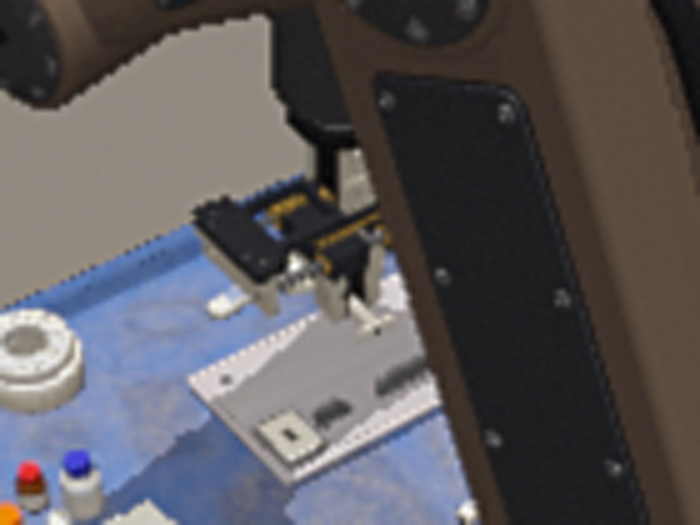

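View pics/w2.png

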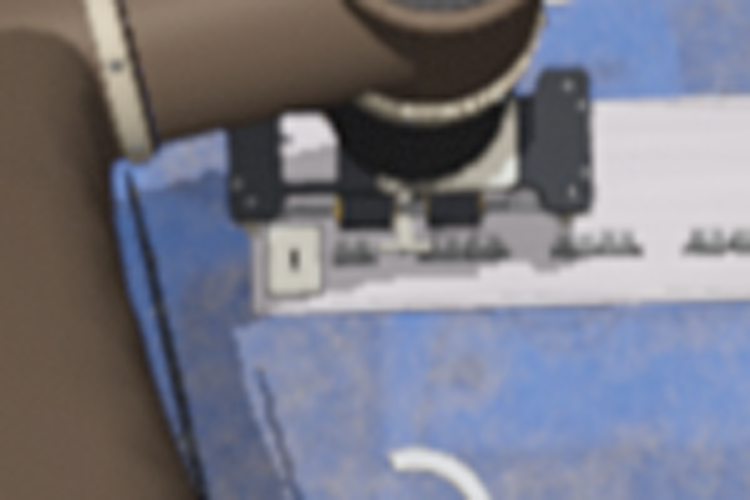

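```bash
python3 - <<'E'
from h import *
c=cap("top"); crop(c,280,325,165,200,16,"pics/w3.png")
print(plane(c,[(301.8,183.3)],.100))
E
```

```text
[[ 0.58670691 -0.05615078  0.1       ]]
```

View pics/w3.png

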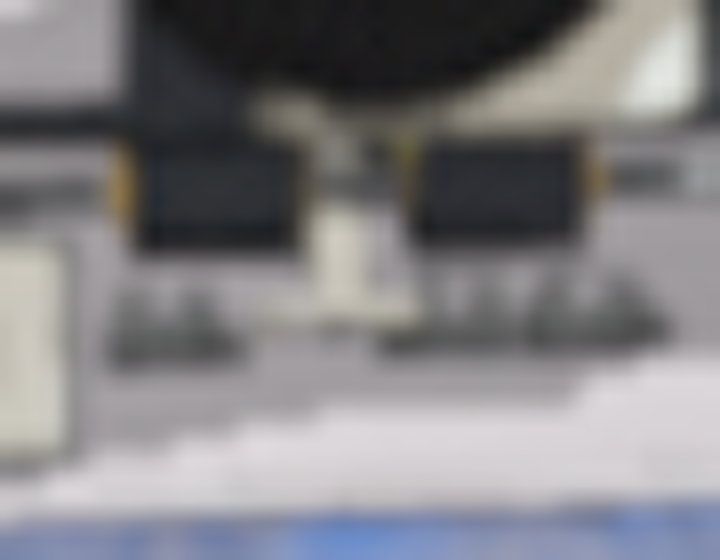

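The flange is square and centred within 2–3 mm of plan, at crop (338,316). Lowering.

```bash
python3 -m handwheel '[1,0,0.02,0, 3,0,0.02,0, 5,0,0.02,0, 6.2,0,0.02,0, 6.8,0,0.02,0, 7.1,0,0.02,0, 7.25,0,0.02,0, 7.35,0,0.02,0, 7.38,0,0.02,0, 7.38,0,0.02,0]'; python3 go.py .6196 -.0513 .016 0.5;python3 - <<'E'
from h import *
c=cap("top"); crop(c,280,325,165,200,16,"pics/w4.png")
E
```

```text
time_s: 8.15
tcp_pos: [0.6197, -0.0513, 0.0169]
eef_rot: [-81.6, 90.0, 8.9]
contact_force: [-0.5, -0.1, -0.4]
gripper_width: 0.0094
t 8.15 tcp [ 0.6197 -0.0513  0.0169] jaw 90.5 j6 -102.8 w 0.0094 F [-0.5 -0.1 -0.4] tilt [ 0.  0. -1.]
shift cm [0.09 0.01 0.  ] turn -0.0
```

View pics/w4.png

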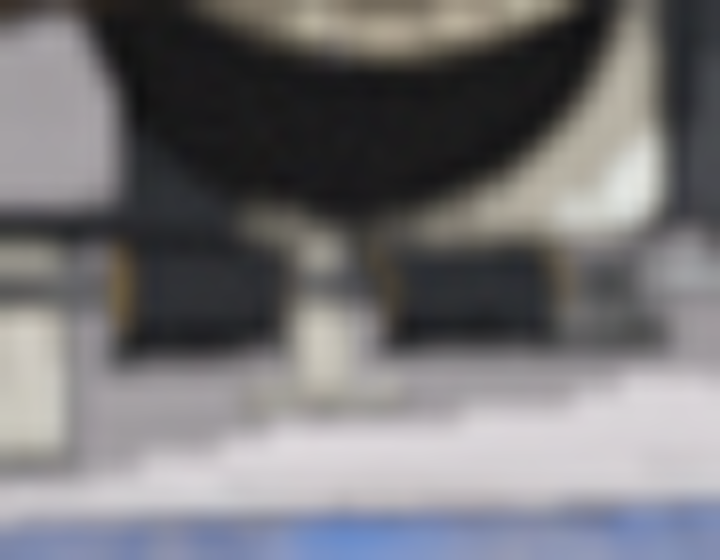

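```bash
python3 -m handwheel '[0.04,0,0,0, 0.04,0,0,0, 0.04,0,0,0, 0.04,0,0,0, 0.04,0,0,0, -0.5,0,0,0, -2.5,0,0,0, -5,0,0,0, -7,0,0,0, -8,0,0,0]' 3.2; python3 go.py .4409 -.1006 .10 25.3
python3 - <<'E'
from h import *
c=cap("top"); crop(c,265,415,145,205,5,"pics/w5.png"); print(plane(c,[(299.4,189.3)],.026))
E
```

```text
time_s: 9.45
tcp_pos: [0.6196, -0.0515, 0.098]
eef_rot: [-81.5, 89.9, 9.0]
contact_force: [0.7, -0.1, 0.2]
gripper_width: 0.0323
t 9.45 tcp [ 0.6196 -0.0515  0.098 ] jaw 90.4 j6 -102.8 w 0.0323 F [ 0.7 -0.1  0.2] tilt [ 0.001  0.    -1.   ]
shift cm [-0.22 17.91 -4.77] turn -24.9
[[ 0.58565754 -0.05163872  0.026     ]]
```

View pics/w5.png

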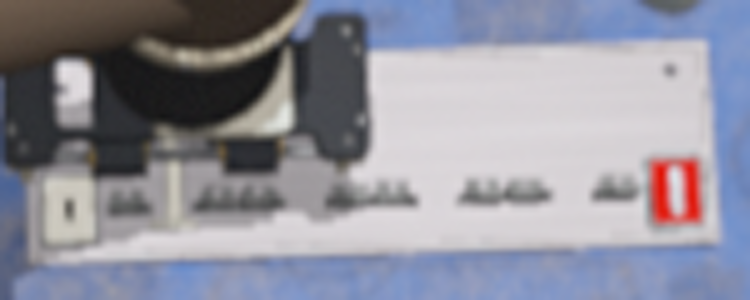

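White sits in notch 1, with its flange at crop (172,225), as planned. Orange is next.

```bash
python3 -m handwheel '[0,2,-0.5,-3, -0.1,6,-1.6,-9, -0.1,10,-2.7,-15, -0.2,14,-3.7,-21, -0.2,16.5,-4.4,-24, -0.2,17.9,-4.75,-25, 3,17.9,-4.75,-25, 6,17.9,-4.75,-25, 8,17.9,-4.75,-25, 8.2,17.9,-4.75,-25]' 4.5; python3 go.py .4409 -.1006 .0025 25.3
```

```text
time_s: 10.75
tcp_pos: [0.4401, -0.1005, 0.0133]
eef_rot: [76.4, 89.8, -168.2]
contact_force: [-0.7, -1.0, 1.5]
gripper_width: 0.0449
t 10.75 tcp [ 0.4401 -0.1005  0.0133] jaw 115.4 j6 -76.9 w 0.0449 F [-0.7 -1.   1.5] tilt [-0.003 -0.001 -1.   ]
shift cm [ 1.08 -0.07 -0.05] turn 0.1
```

```bash
python3 -m handwheel '[0.2,0,0,0, 0.4,-0.03,-0.02,0, 0.6,-0.03,-0.02,0, 0.8,-0.03,-0.02,0, 0.9,-0.03,-0.02,0, 0.95,-0.03,-0.02,0, 0.95,-0.03,-0.02,0, 0.95,-0.03,-0.02,0, 0.95,-0.03,-0.02,0, 0.95,-0.03,-0.02,0]'; python3 go.py .4409 -.1006 .0025 25.3
```

```text
time_s: 12.0
tcp_pos: [0.4413, -0.1004, 0.0052]
eef_rot: [-114.7, 90.0, 0.7]
contact_force: [0.4, -0.3, -0.1]
gripper_width: 0.0449
t 12.0 tcp [ 0.4413 -0.1004  0.0052] jaw 115.5 j6 -76.8 w 0.0449 F [ 0.4 -0.3 -0.1] tilt [ 0.  0. -1.]
shift cm [ 0.27  0.05 -0.  ] turn 0.2
```

```bash
python3 -m handwheel '[0.2,0.04,0,0, 0.27,0.04,0,0, 0.27,0.04,0,0, 0.27,0.04,0,0, 0.27,0.04,0,0, 0.27,0.04,0,0, 0.27,0.04,0,0, 0.27,0.04,0,0, 0.27,0.04,0,0, 0.27,0.04,0,0]' 0; python3 go.py .4409 -.1006 .11 25.3
```

```text
time_s: 13.25
tcp_pos: [0.441, -0.1005, 0.0025]
eef_rot: [-2.4, 90.0, 113.1]
contact_force: [0.1, 0.5, -0.4]
gripper_width: 0.0114
t 13.25 tcp [ 0.441  -0.1005  0.0025] jaw 115.5 j6 -76.8 w 0.0114 F [ 0.1  0.5 -0.4] tilt [-0.  0. -1.]
shift cm [-1.075e+01  1.000e-02 -1.000e-02] turn 0.2
```

Gripped at 11.4 mm. I'll lift, then compute the carry.

```bash
python3 -m handwheel '[-1,0,0,0, -3,0,0,0, -5.5,0,0,0, -7.5,0,0,0, -8.5,0,0,0, -9,0,0,0, -9,0,0,0, -9,0,0,0, -9,0,0,0, -9,0,0,0]'; python3 go.py .6209 -.2113 .09 0.5
```

```text
time_s: 14.5
tcp_pos: [0.4408, -0.1005, 0.0921]
eef_rot: [74.7, 90.0, -169.9]
contact_force: [-0.3, -0.0, -0.1]
gripper_width: 0.0114
t 14.5 tcp [ 0.4408 -0.1005  0.0921] jaw 115.5 j6 -76.8 w 0.0114 F [-0.3 -0.  -0.1] tilt [-0.001 -0.    -1.   ]
shift cm [  0.2  -11.5  -17.74] turn 25.0
```

```bash
python3 -m handwheel '[0,-1,-1.5,2, 0,-3,-4.6,7, 0,-5.5,-8.5,13, 0,-8,-12.3,18, 0.1,-10,-15.5,22, 0.15,-11.1,-17.2,24, 0.2,-11.5,-17.7,25, 0.2,-11.5,-17.75,25, 0.2,-11.5,-17.75,25, 0.2,-11.5,-17.75,25]'; python3 go.py .6209 -.2113 .0165 0.5;python3 - <<'E'
from h import *
c=cap("top"); crop(c,330,385,160,200,14,"pics/o1.png")
E
```

```text
time_s: 15.75
tcp_pos: [0.6208, -0.211, 0.0909]
eef_rot: [-82.9, 90.0, 7.5]
contact_force: [0.2, 0.9, -0.3]
gripper_width: 0.0115
t 15.75 tcp [ 0.6208 -0.211   0.0909] jaw 90.5 j6 -87.7 w 0.0115 F [ 0.2  0.9 -0.3] tilt [ 0.  0. -1.]
shift cm [ 7.44 -0.01 -0.03] turn -0.0
```

View pics/o1.png

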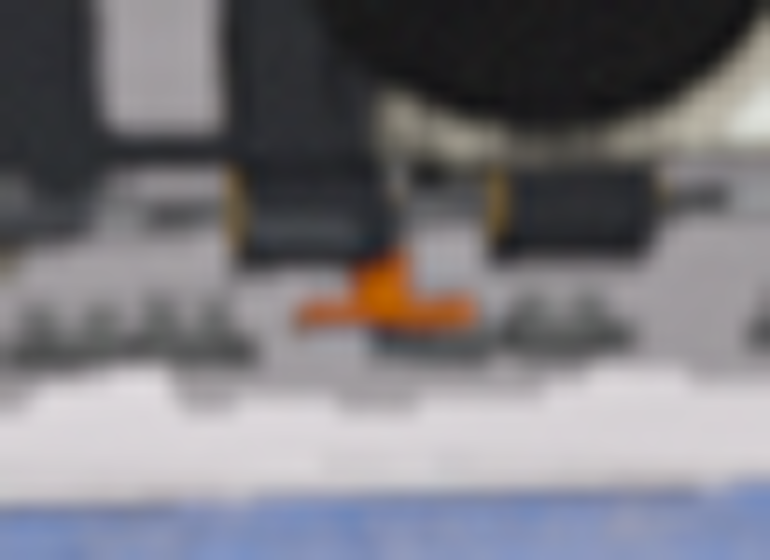

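```bash
python3 - <<'E'
from h import *
c=cap("top")
print(plane(c,[(357.2,181.8)],.105))
E
python3 -m handwheel '[1,0,-0.03,0, 3,0,-0.03,0, 5,0,-0.03,0, 6.2,0,-0.03,0, 6.8,0,-0.03,0, 7.1,0,-0.03,0, 7.2,0,-0.03,0, 7.2,0,-0.03,0, 7.2,0,-0.03,0, 7.2,0,-0.03,0]'; python3 go.py .6209 -.2113 .0165 0.5;python3 - <<'E'
from h import *
c=cap("top"); crop(c,330,385,160,200,14,"pics/o2.png")
E
```

```text
[[ 0.58663921 -0.21175224  0.105     ]]
time_s: 17.1
tcp_pos: [0.6212, -0.2117, 0.0188]
eef_rot: [-92.8, 90.0, -2.4]
contact_force: [0.2, -0.4, -0.0]
gripper_width: 0.0115
t 17.1 tcp [ 0.6212 -0.2117  0.0188] jaw 90.5 j6 -87.7 w 0.0115 F [ 0.2 -0.4 -0. ] tilt [ 0. -0. -1.]
shift cm [0.23 0.03 0.04] turn -0.0
```

View pics/o2.png

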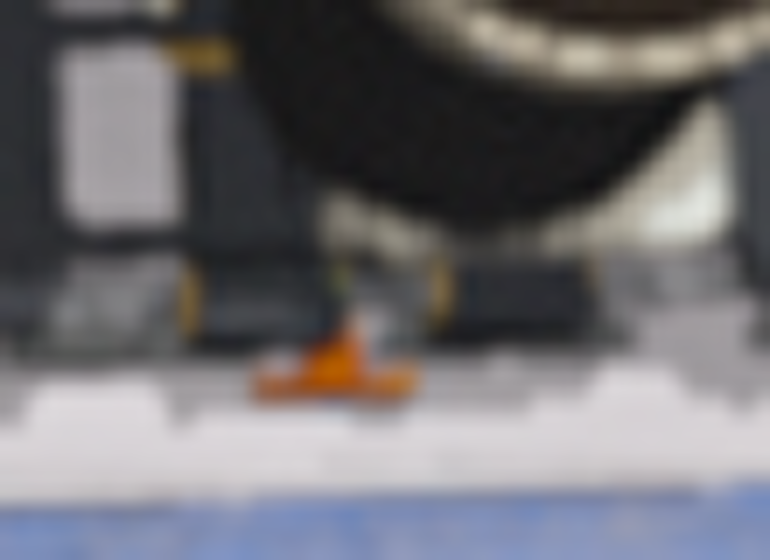

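The flange sits in front of the rail at crop (335,383), square. I'll lower the last 2 mm, release and lift.

```bash
python3 -m handwheel '[0.1,0.02,0,0, 0.2,0.02,0.02,0, 0.22,0.02,0.02,0, 0.22,0.02,0.02,0, 0.22,0.02,0.02,0, 0.22,0.02,0.02,0, 0.22,0.02,0.02,0, 0.22,0.02,0.02,0, 0.22,0.02,0.02,0, 0.22,0.02,0.02,0]'; python3 -m handwheel '[0,0,0,0, 0,0,0,0, 0,0,0,0, 0,0,0,0, 0,0,0,0, -0.5,0,0,0, -2.5,0,0,0, -5,0,0,0, -7.5,0,0,0, -8.5,0,0,0]' 3.2; python3 go.py .4344 .0662 .10 55.2
```

```text
time_s: 18.4
tcp_pos: [0.6209, -0.2115, 0.0165]
eef_rot: [-142.5, 90.0, -52.0]
contact_force: [-1.5, 1.8, 4.8]
gripper_width: 0.0113
time_s: 19.65
tcp_pos: [0.6209, -0.2118, 0.103]
eef_rot: [-106.5, 89.9, -16.1]
contact_force: [-0.0, 0.5, -1.0]
gripper_width: 0.0317
t 19.65 tcp [ 0.6209 -0.2118  0.103 ] jaw 90.4 j6 -87.7 w 0.0317 F [-0.   0.5 -1. ] tilt [ 0.001 -0.    -1.   ]
shift cm [ 0.26 18.43 27.95] turn -54.8
```

```bash
python3 -m handwheel '[0,1,1.5,-4, 0,3.5,5.3,-11, 0,6.5,9.9,-20, 0,9.5,14.4,-29, 0,12.5,19,-38, 0.1,15,22.8,-46, 0.2,17.2,26,-52, 0.25,18.2,27.5,-54.8, 0.26,18.4,27.95,-54.8, 0.26,18.4,27.95,-54.8]' 4.5; python3 go.py .4344 .0662 .0022 55.2;python3 - <<'E'
from h import *
c=cap("top"); crop(c,265,415,145,205,5,"pics/g0.png")
E
```

```text
time_s: 20.9
tcp_pos: [0.4346, 0.0664, 0.0985]
eef_rot: [73.1, 90.0, -141.7]
contact_force: [0.1, -0.7, -0.5]
gripper_width: 0.0448
t 20.9 tcp [0.4346 0.0664 0.0985] jaw 145.2 j6 -69.3 w 0.0448 F [ 0.1 -0.7 -0.5] tilt [-0. -0. -1.]
shift cm [9.63 0.02 0.  ] turn 0.0
```

View pics/g0.png

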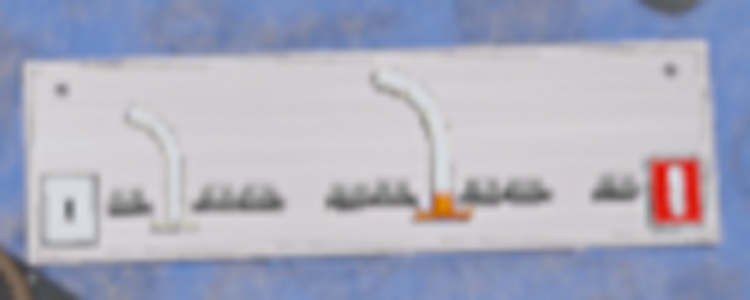

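White is at crop (172,225) in notch 1 and orange at (441,213) in notch 3. Both are straight and in front of the rail. Now green.

```bash
python3 -m handwheel '[2,0,0,0, 4.5,0,0,0, 6.5,0,0,0, 8,0,0,0, 8.8,0,0,0, 9.1,0,0,0, 9.3,0.02,0,0, 9.4,0.02,0,0, 9.4,0.02,0,0, 9.4,0.02,0,0]'; python3 go.py .4344 .0662 .0022 55.2
```

```text
time_s: 22.2
tcp_pos: [0.4347, 0.0665, 0.0049]
eef_rot: [-110.9, 90.0, 34.3]
contact_force: [-0.2, -0.6, 0.2]
gripper_width: 0.0451
t 22.2 tcp [0.4347 0.0665 0.0049] jaw 145.3 j6 -69.3 w 0.0451 F [-0.2 -0.6  0.2] tilt [ 0.  0. -1.]
shift cm [0.27 0.05 0.01] turn 0.1
```

```bash
python3 -m handwheel '[0.2,0.04,0,0, 0.25,0.04,0,0, 0.25,0.04,0,0, 0.25,0.04,0,0, 0.25,0.04,0,0, 0.25,0.04,0,0, 0.25,0.04,0,0, 0.25,0.04,0,0, 0.25,0.04,0,0, 0.25,0.04,0,0]' 0; python3 go.py .4344 .0662 .11 55.2; python3 -m handwheel '[-1,0,0,0, -3,0,0,0, -5.5,0,0,0, -7.5,0,0,0, -8.5,0,0,0, -9,0,0,0, -9,0,0,0, -9,0,0,0, -9,0,0,0, -9,0,0,0]'; python3 go.py .6202 -.1313 .09 0.5
```

```text
time_s: 23.45
tcp_pos: [0.4343, 0.0661, 0.0022]
eef_rot: [-108.9, 90.0, 36.4]
contact_force: [-0.4, 0.3, -0.2]
gripper_width: 0.0105
t 23.45 tcp [0.4343 0.0661 0.0022] jaw 145.3 j6 -69.3 w 0.0105 F [-0.4  0.3 -0.2] tilt [ 0.  0. -1.]
shift cm [-1.078e+01 -1.000e-02  0.000e+00] turn 0.1
time_s: 24.7
tcp_pos: [0.4342, 0.066, 0.0918]
eef_rot: [65.7, 90.0, -149.1]
contact_force: [0.1, -0.5, 0.2]
gripper_width: 0.0104
t 24.7 tcp [0.4342 0.066  0.0918] jaw 145.3 j6 -69.3 w 0.0104 F [ 0.1 -0.5  0.2] tilt [-0.001 -0.    -1.   ]
shift cm [  0.18   5.61 -26.53] turn 54.8
```

```bash
python3 -m handwheel '[0,0.4,-1.5,4, 0,1.2,-5,11, 0,2.1,-9.5,20, 0,3,-14,29, 0,3.9,-18.5,38, 0.1,4.8,-22.5,46, 0.15,5.3,-25.2,52, 0.18,5.6,-26.3,54.8, 0.18,5.6,-26.5,54.8, 0.18,5.6,-26.5,54.8]'; python3 go.py .6202 -.1313 .0163 0.5;python3 - <<'E'
from h import *
c=cap("top"); crop(c,300,355,160,200,14,"pics/g1.png")
E
```

```text
time_s: 25.95
tcp_pos: [0.6196, -0.1304, 0.0903]
eef_rot: [69.3, 90.0, 159.8]
contact_force: [-0.3, 0.9, -0.2]
gripper_width: 0.0105
t 25.95 tcp [ 0.6196 -0.1304  0.0903] jaw 90.6 j6 -95.2 w 0.0105 F [-0.3  0.9 -0.2] tilt [-0.  0. -1.]
shift cm [ 7.4  -0.06 -0.09] turn 0.1
```

View pics/g1.png

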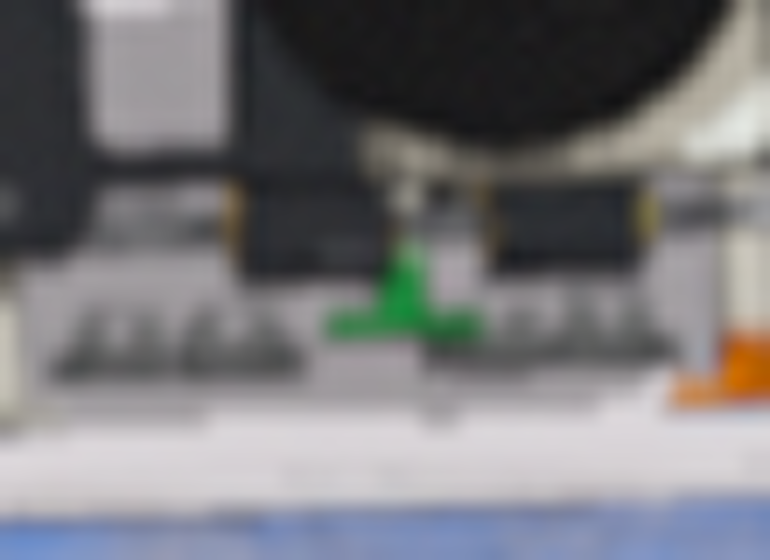

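The green flange at crop (405,325) is square and in line with its notch. I'll lower it and release.

```bash
python3 -m handwheel '[1,0,-0.06,0, 3,-0.05,-0.07,0, 5,-0.05,-0.07,0, 6.2,-0.05,-0.07,0, 6.8,-0.05,-0.07,0, 7.1,-0.05,-0.07,0, 7.2,-0.05,-0.07,0, 7.2,-0.05,-0.07,0, 7.2,-0.05,-0.07,0, 7.2,-0.05,-0.07,0]'; python3 go.py .6202 -.1313 .0163 0.5;python3 - <<'E'
from h import *
c=cap("top"); crop(c,300,355,160,200,14,"pics/g2.png")
E
```

```text
time_s: 27.25
tcp_pos: [0.6208, -0.1317, 0.0186]
eef_rot: [-87.3, 90.0, 3.1]
contact_force: [0.3, 1.2, 0.6]
gripper_width: 0.0104
t 27.25 tcp [ 0.6208 -0.1317  0.0186] jaw 90.5 j6 -95.2 w 0.0104 F [0.3 1.2 0.6] tilt [ 0.  0. -1.]
shift cm [0.23 0.06 0.04] turn -0.0
```

View pics/g2.png

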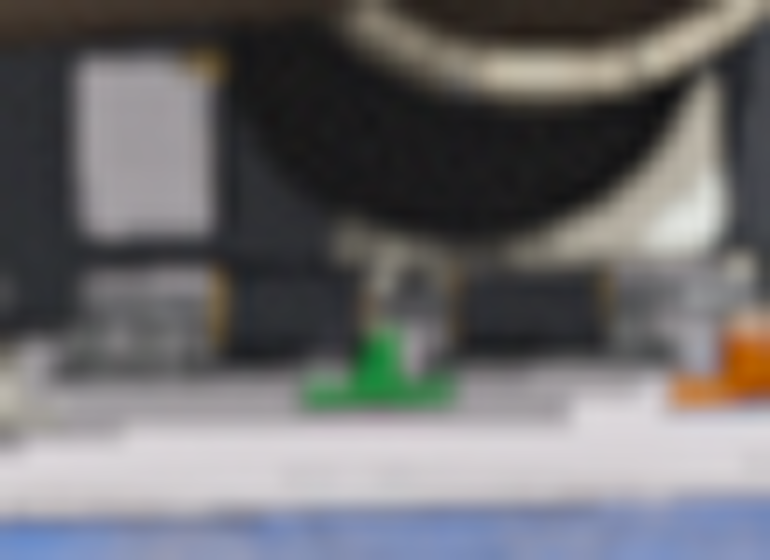

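```bash
python3 -m handwheel '[0.1,0.04,0.03,0, 0.2,0.04,0.03,0, 0.2,0.04,0.03,0, 0.2,0.04,0.03,0, 0.2,0.04,0.03,0, 0.2,0.04,0.03,0, 0.2,0.04,0.03,0, 0.2,0.04,0.03,0, 0.2,0.04,0.03,0, 0.2,0.04,0.03,0]'; python3 -m handwheel '[0,0,0,0, 0,0,0,0, 0,0,0,0, 0,0,0,0, 0,0,0,0, -0.5,0,0,0, -2.5,0,0,0, -5,0,0,0, -7.5,0,0,0, -8.5,0,0,0]' 3.2; python3 go.py .3959 .2447 .10 23.4
```

```text
time_s: 28.55
tcp_pos: [0.6203, -0.1314, 0.0164]
eef_rot: [-26.8, 90.0, 63.7]
contact_force: [0.1, -0.0, -0.2]
gripper_width: 0.0105
time_s: 29.8
tcp_pos: [0.6209, -0.1315, 0.103]
eef_rot: [-91.3, 89.9, -0.9]
contact_force: [-0.7, 0.2, 0.3]
gripper_width: 0.0317
t 29.8 tcp [ 0.6209 -0.1315  0.103 ] jaw 90.5 j6 -95.2 w 0.0317 F [-0.7  0.2  0.3] tilt [ 0.002 -0.    -1.   ]
shift cm [ 0.25 22.2  37.8 ] turn -22.9
```

```bash
python3 -m handwheel '[0,1,1.7,-1, 0,3.5,6,-4, 0,6.5,11,-7, 0,9.5,16,-10, 0,12.5,21.2,-13, 0,15.5,26.3,-16, 0,18,30.6,-19, 0.1,20.2,34.4,-21, 0.2,21.6,36.8,-23, 0.25,22.2,37.8,-23]' 4.5; python3 go.py .3959 .2447 .0025 23.4;python3 - <<'E'
from h import *
c=cap("top"); crop(c,265,415,145,205,5,"pics/r0.png")
E
```

```text
time_s: 31.05
tcp_pos: [0.3935, 0.2455, 0.0981]
eef_rot: [110.2, 89.9, -136.2]
contact_force: [-0.0, -0.2, 0.1]
gripper_width: 0.0447
t 31.05 tcp [0.3935 0.2455 0.0981] jaw 113.6 j6 -122.8 w 0.0447 F [-0.  -0.2  0.1] tilt [-0.001 -0.001 -1.   ]
shift cm [ 9.56 -0.2  -0.17] turn 0.2
```

View pics/r0.png

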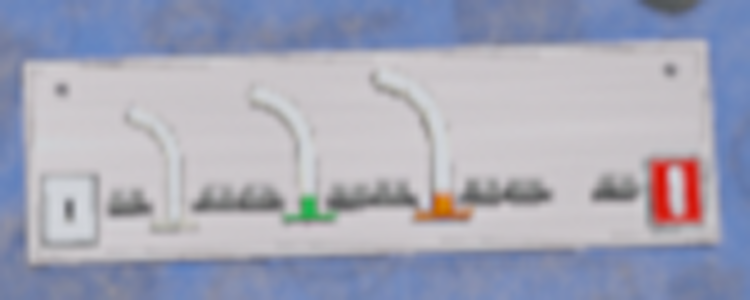

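Green is well seated, with its flange at crop (308,216). Now I'll descend on red.

```bash
python3 -m handwheel '[1,0,0,0, 3,0,0,0, 5,0,0,0, 6.5,0,0,0, 7.3,0,0,0, 7.6,0,0,0, 7.6,0,0,0, 7.6,0,0,0, 7.6,0,0,0, 7.6,0,0,0]'; python3 go.py .3959 .2447 .0025 23.4
```

```text
time_s: 32.35
tcp_pos: [0.3953, 0.245, 0.0231]
eef_rot: [-56.9, 90.0, 56.5]
contact_force: [-0.3, 0.9, 0.5]
gripper_width: 0.0448
t 32.35 tcp [0.3953 0.245  0.0231] jaw 113.5 j6 -122.7 w 0.0448 F [-0.3  0.9  0.5] tilt [ 0.     0.001 -1.   ]
shift cm [ 2.06 -0.04 -0.05] turn 0.1
```

```bash
python3 -m handwheel '[0.4,-0.03,-0.03,0, 0.9,-0.04,-0.05,0, 1.4,-0.04,-0.05,0, 1.7,-0.04,-0.05,0, 1.9,-0.04,-0.05,0, 2.0,-0.04,-0.05,0, 2.0,-0.04,-0.05,0, 2.0,-0.04,-0.05,0, 2.0,-0.04,-0.05,0, 2.0,-0.04,-0.05,0]'; python3 go.py .3959 .2447 .0025 23.4; python3 -m handwheel '[0,0,0,0, 0,0,0,0, 0,0,0,0, 0,0,0,0, 0,0,0,0, 0,0,0,0, 0,0,0,0, 0,0,0,0, 0,0,0,0, 0,0,0,0]' 0
```

```text
time_s: 33.6
tcp_pos: [0.3959, 0.2446, 0.0029]
eef_rot: [-54.2, 90.0, 59.3]
contact_force: [0.7, 0.6, 0.4]
gripper_width: 0.045
t 33.6 tcp [0.3959 0.2446 0.0029] jaw 113.5 j6 -122.6 w 0.045 F [0.7 0.6 0.4] tilt [ 0.  0. -1.]
shift cm [ 0.04 -0.01  0.01] turn 0.1
time_s: 34.85
tcp_pos: [0.3958, 0.2446, 0.0029]
eef_rot: [37.0, 90.0, 150.5]
contact_force: [-0.0, -0.1, -0.5]
gripper_width: 0.0122
```

Gripped at 12.2 mm. Lifting.

```bash
python3 -m handwheel '[-1,0,0,0, -3,0,0,0, -5.5,0,0,0, -7.5,0,0,0, -8.5,0,0,0, -9,0,0,0, -9,0,0,0, -9,0,0,0, -9,0,0,0, -9,0,0,0]'; python3 go.py .6215 -.2913 .09 0.5
```

```text
time_s: 36.1
tcp_pos: [0.3957, 0.2444, 0.0925]
eef_rot: [120.7, 90.0, -125.8]
contact_force: [-0.5, -0.2, 0.1]
gripper_width: 0.0124
t 36.1 tcp [0.3957 0.2444 0.0925] jaw 113.5 j6 -122.6 w 0.0124 F [-0.5 -0.2  0.1] tilt [-0.    -0.001 -1.   ]
shift cm [  0.27   0.61 -58.13] turn 23.0
```

```bash
python3 -m handwheel '[0,0,-1.5,0, 0,0,-5,2, 0,0,-9,4, 0,0,-13.5,6, 0,0,-18,8, 0,0.2,-22.5,10, 0,0.2,-27,12, 0,0.3,-31.5,14, 0,0.3,-35,16, 0,0.3,-37,17]'; python3 go.py .6215 -.2913 .09 0.5
```

```text
time_s: 37.35
tcp_pos: [0.5404, -0.0985, 0.0925]
eef_rot: [100.1, 90.0, -163.6]
contact_force: [-0.1, -0.2, 0.6]
gripper_width: 0.0123
t 37.35 tcp [ 0.5404 -0.0985  0.0925] jaw 96.3 j6 -93.8 w 0.0123 F [-0.1 -0.2  0.6] tilt [-0.001 -0.    -1.   ]
shift cm [  0.25  -5.95 -20.05] turn 5.8
```

```bash
python3 -m handwheel '[0,-0.6,-2,0, 0,-1.8,-6,2, 0,-3.1,-10.5,4, 0,-4.4,-15,5, 0.1,-5.4,-18.3,5.8, 0.2,-5.85,-19.7,5.8, 0.2,-5.95,-20.05,5.8, 0.2,-5.95,-20.05,5.8, 0.2,-5.95,-20.05,5.8, 0.2,-5.95,-20.05,5.8]'; python3 go.py .6215 -.2913 .0168 0.5;python3 - <<'E'
from h import *
c=cap("top"); crop(c,355,410,160,200,14,"pics/r1.png")
E
```

```text
time_s: 38.6
tcp_pos: [0.6221, -0.2878, 0.0913]
eef_rot: [-90.0, 90.0, 0.7]
contact_force: [-0.1, 0.4, -0.6]
gripper_width: 0.0126
t 38.6 tcp [ 0.6221 -0.2878  0.0913] jaw 90.7 j6 -80.7 w 0.0126 F [-0.1  0.4 -0.6] tilt [ 0.  0. -1.]
shift cm [ 7.45  0.06 -0.35] turn 0.2
```

View pics/r1.png

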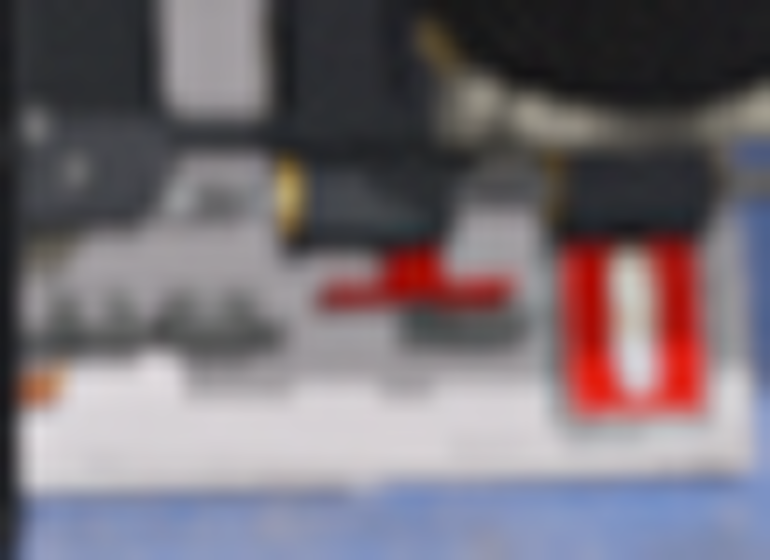

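```bash
python3 -m handwheel '[1,0,0,0, 3,0.03,-0.1,0, 5,0.03,-0.2,0, 5.5,0.03,-0.2,0, 5.5,0.03,-0.2,0, 5.5,0.03,-0.2,0, 5.5,0.03,-0.2,0, 5.5,0.03,-0.2,0, 5.5,0.03,-0.2,0, 5.5,0.03,-0.2,0]'; python3 go.py .6215 -.2913 .0168 0.5;python3 - <<'E'
from h import *
c=cap("top"); print(plane(c,[(384.3,180.4)],.107))
E
```

```text
time_s: 39.9
tcp_pos: [0.6218, -0.2906, 0.036]
eef_rot: [-90.6, 90.0, 0.0]
contact_force: [0.1, 0.6, 0.1]
gripper_width: 0.0125
t 39.9 tcp [ 0.6218 -0.2906  0.036 ] jaw 90.7 j6 -80.5 w 0.0125 F [0.1 0.6 0.1] tilt [ 0.  0. -1.]
shift cm [ 1.92  0.03 -0.07] turn 0.2
[[ 0.5885796 -0.2872512  0.107    ]]
```

```bash
python3 -m handwheel '[0.4,0.03,-0.07,0, 0.9,0.06,-0.07,0, 1.3,0.06,-0.07,0, 1.5,0.06,-0.07,0, 1.6,0.06,-0.07,0, 1.7,0.06,-0.07,0, 1.7,0.06,-0.07,0, 1.7,0.06,-0.07,0, 1.7,0.06,-0.07,0, 1.7,0.06,-0.07,0]'; python3 go.py .6215 -.2913 .0168 0.5;python3 - <<'E'
from h import *
c=cap("top"); crop(c,355,410,160,200,14,"pics/r2.png")
E
```

```text
time_s: 41.2
tcp_pos: [0.6211, -0.2913, 0.0189]
eef_rot: [-111.4, 90.0, -20.7]
contact_force: [0.4, 0.3, -0.3]
gripper_width: 0.0123
t 41.2 tcp [ 0.6211 -0.2913  0.0189] jaw 90.7 j6 -80.5 w 0.0123 F [ 0.4  0.3 -0.3] tilt [ 0. -0. -1.]
shift cm [ 0.21 -0.04  0.  ] turn 0.2
```

View pics/r2.png

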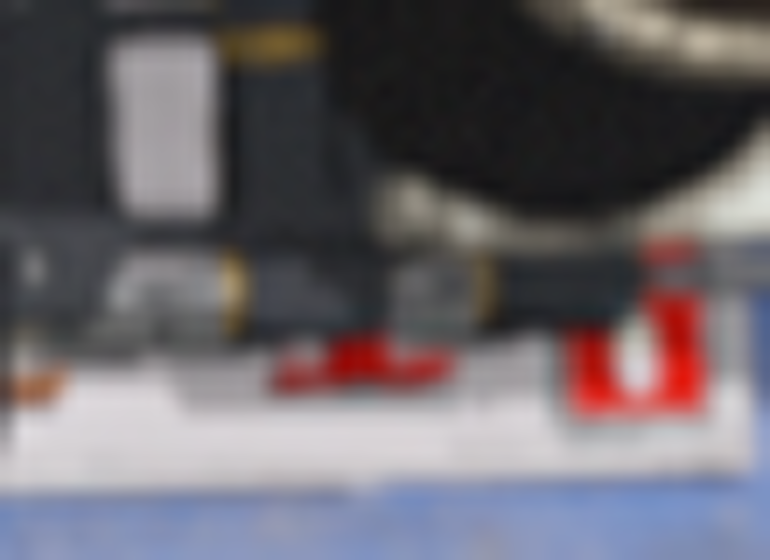

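The red flange is at crop (362,370), in front of the rail. I'll lower the last 2 mm and release with a small opening, because the label is close.

```bash
python3 -m handwheel '[0.1,-0.02,0,0, 0.2,-0.02,0,0, 0.2,-0.02,0,0, 0.2,-0.02,0,0, 0.2,-0.02,0,0, 0.2,-0.02,0,0, 0.2,-0.02,0,0, 0.2,-0.02,0,0, 0.2,-0.02,0,0, 0.2,-0.02,0,0]'; python3 -m handwheel '[0,0,0,0, 0,0,0,0, 0,0,0,0, 0,0,0,0, 0,0,0,0, -0.5,0,0,0, -2.5,0,0,0, -5,0,0,0, -7.5,0,0,0, -9,0,0,0]' 2.8; python3 go.py .42 -.3 .2 0.5
```

```text
time_s: 42.5
tcp_pos: [0.6214, -0.2914, 0.0169]
eef_rot: [-120.5, 90.0, -29.8]
contact_force: [-0.1, 0.6, 2.6]
gripper_width: 0.0124
time_s: 43.75
tcp_pos: [0.6218, -0.2915, 0.1085]
eef_rot: [-107.4, 89.9, -16.7]
contact_force: [0.8, 0.9, -0.7]
gripper_width: 0.0279
t 43.75 tcp [ 0.6218 -0.2915  0.1085] jaw 90.7 j6 -80.5 w 0.0279 F [ 0.8  0.9 -0.7] tilt [ 0.002 -0.    -1.   ]
shift cm [-9.18 20.18 -0.62] turn 0.2
```

```bash
python3 -m handwheel '[-2,1,0,0, -5,4,0,0, -8,8,0,0, -11,12,0,0, -12,16,0,0, -12,19,0,0, -12,20,0,0, -12,20,0,0, -12,20,0,0, -12,20,0,0]'; python3 - <<'E'
from h import *
c=cap("top"); crop(c,265,415,145,205,5,"pics/f1.png"); cv2.imwrite("pics/f_top.png",c["image"][:,:,::-1])
s=cap("scene"); crop(s,215,365,130,210,5,"pics/f2.png")
P=lambda u:(265+(u[0]+.5)/5-.5,145+(u[1]+.5)/5-.5)
E
```

```text
time_s: 45.0
tcp_pos: [0.422, -0.2936, 0.2264]
eef_rot: [81.2, 90.0, 171.9]
contact_force: [-0.4, -0.2, 0.1]
gripper_width: 0.0277
```

View pics/f1.png

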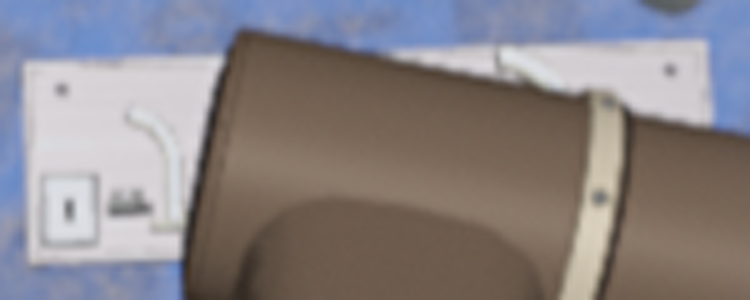

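View pics/f2.png

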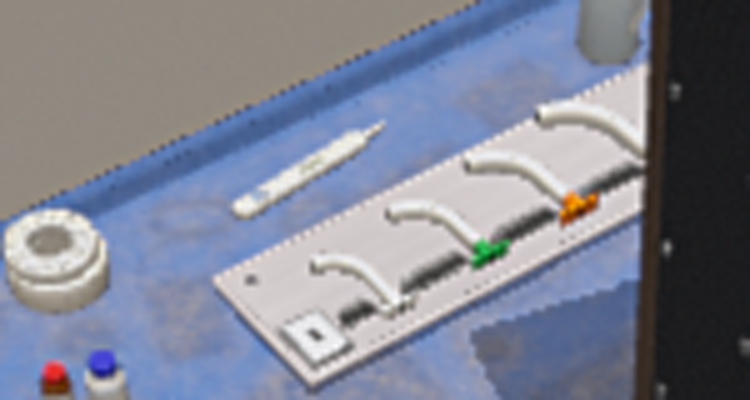

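View pics/f_top.png

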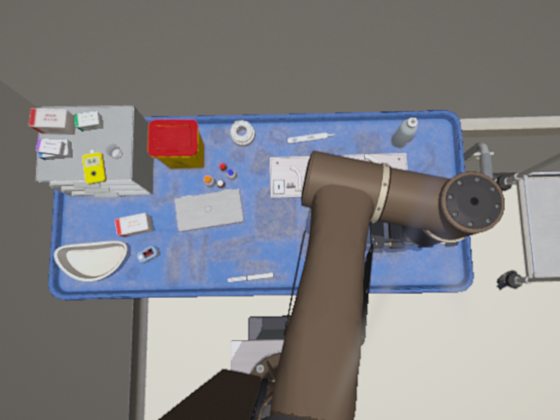

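The arm hides the rack, so I'll swing left to see it.

```bash
python3 -m handwheel '[0,0,2,0, 0,0,6,0, 0,0,11,0, 0,0,16,0, 0,0,21,0, 0,0,26,0, 0,0,30,0, 0,0,33,0, 0,0,34,0, 0,0,34,0]'; python3 -m handwheel '[0,0,3,0, 0,0,8,0, 0,0,13,0, 0,0,16,0, 0,0,18,0, 0,0,18,0, 0,0,18,0, 0,0,18,0, 0,0,18,0, 0,0,18,0]'; python3 - <<'E'
from h import *
c=cap("top"); crop(c,265,415,145,205,5,"pics/f3.png")
crop(c,100,200,200,290,6,"pics/f4.png")
s=cap("scene");crop(s,255,405,130,220,5,"pics/f5.png");crop(s,380,560,100,220,4,"pics/f6.png")
print(sensors.get_state()["tcp_pos"])
E
```

```text
time_s: 46.35
tcp_pos: [0.4176, 0.0467, 0.2268]
eef_rot: [128.8, 90.0, -140.4]
contact_force: [-0.0, -0.3, -0.2]
gripper_width: 0.0279
time_s: 47.6
tcp_pos: [0.4155, 0.226, 0.227]
eef_rot: [-40.5, 90.0, 50.1]
contact_force: [0.6, -0.8, -0.5]
gripper_width: 0.028
[0.41542606 0.22623288 0.22693093]
```

View pics/f3.png

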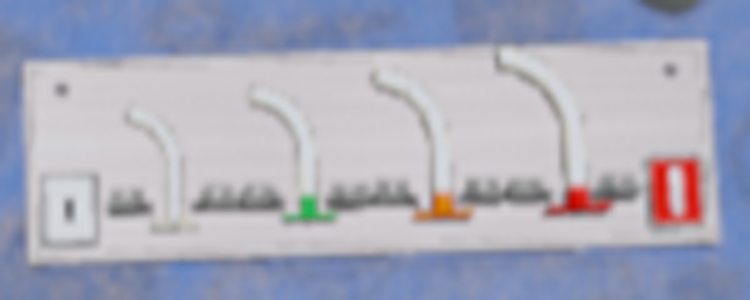

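View pics/f5.png

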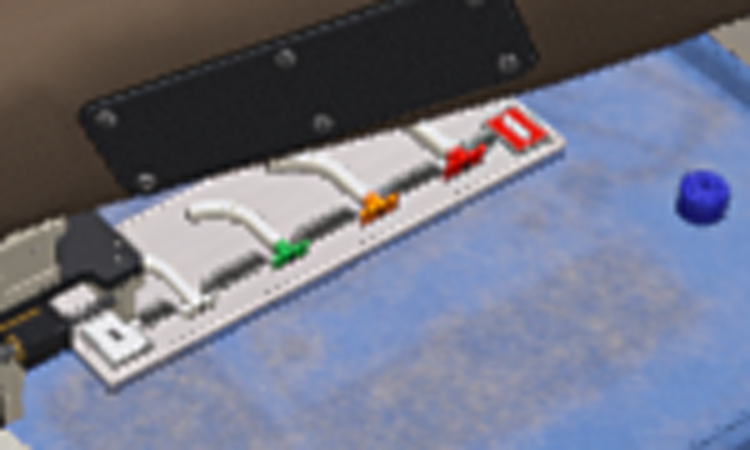

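All four airways lie in order. Next I'll measure the flanges in the label frame and check the bystanders.

```bash
python3 - <<'E'
from h import *
c=cap("top")
P=lambda u:(265+(u[0]+.5)/5-.5,145+(u[1]+.5)/5-.5)
L=plane(c,[P((676,192)),P((70,209))],.02)[:,:2]; y=(L[1]-L[0])/np.linalg.norm(L[1]-L[0]); x=np.array([y[1],-y[0]])
for n,u,h in (("white",(174,228),.012),("green",(309,217),.0135),("orange",(442,215),.015),("red",(579,208),.0165)):
    p=plane(c,[P(u)],.014+h)[0,:2]-L[1]; print(n,(x@p*1e3).round(1),(y@p*1e3).round(1))
# bystanders: compare first/last top picture
a=cv2.imread("pics/top0.png")[:,:,::-1].astype(int); b=c["image"].astype(int)
for n,(x0,x1,y0,y1) in {"oxi":(132,165,242,268),"strap":(412,436,216,240),"carton":(110,155,208,240)}.items():
    print(n,np.abs(a[y0:y1,x0:x1]-b[y0:y1,x0:x1]).mean().round(2))
cv2.imwrite("pics/f7.png",c["image"][:,:,::-1])
E
```

```text
white -14.7 -61.9
green -10.6 -142.6
orange -12.0 -221.5
red -10.4 -302.6
oxi 58.85
strap 4.59
carton 83.64
```

View pics/f7.png

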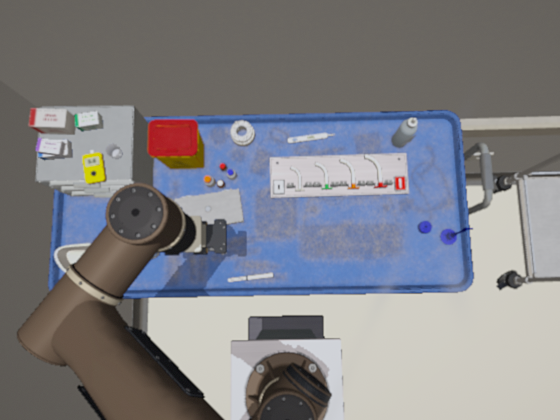

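Every flange is inside its limits. The arm now covers the oximeter and carton, so I'll compare them using the earlier unobstructed picture; nothing has moved near them since.

```bash
python3 - <<'E'
import cv2,numpy as np
from plant import workorder
a=cv2.imread("pics/top0.png").astype(int);b=cv2.imread("pics/f_top.png").astype(int)
for n,(x0,x1,y0,y1) in {"oxi":(132,165,242,268),"carton":(110,155,208,240)}.items(): print(n,np.abs(a[y0:y1,x0:x1]-b[y0:y1,x0:x1]).mean().round(2))
print(workorder.close_job())
E
```

```text
oxi 4.32
carton 4.48
the job is handed in; nothing more can be done
None
```

All four airways are on the rack in order of length: white in the notch next to the white label, then green, orange and red. Each was placed on the plate and released. I handed the job in at about 48 s of the 112 s allowed.

**Flange positions:** my last top view puts each flange inside its limits (sideways limit 16 mm, allowed distance before the rail 3.5–22 mm):

| Airway | Before the rail's centre line (mm) | Sideways from notch middle (mm) |
|---|---|---|
| White | 14.7 | about 0 |
| Green | 10.6 | about 0.6 |
| Orange | 12.0 | about 0.5 |
| Red | 10.4 | about 0.6 |

These numbers rest on image points I picked by eye, with a camera calibration good to about 2 mm. The airways look flat and straight in both views, except that red is turned a few degrees, well within the limit. In the last scene view the arm hid the backs of the tubes.

**Bystanders:** the strap roll looks unchanged in the last picture. The arm covered the oximeter and carton there, so that check didn't work. In a picture taken just before the last swing of the arm, both were where they started. That swing was made at about 0.23 m height with no contact force.

**Forces:** the largest contact force I read was about 5 N, when orange touched the plate.

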